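# Stow the keyed salt tin under the travel rail

### The job

Stow the salt tin for the drive: first take the lighter that lies in front of the white rail and leave it lying flat on the blue cutting board. Then stand the tin on the table in the open stretch in front of the rail with its flat side against the rail, let go of it, and push it along the rail under the red bars until it is fully home against the end stop. Do not tip the tin over, and leave the pot, the mug and the spoon where they are.

Things in the scene. Friction and masses are not known exactly. Their poses are not given: they have to be found in the camera images.
- rack: White stowing rack fixed to the table; place and yaw vary. Origin: on the table, at the foot of the rail's face, half-way along it. +x points from the lane into the rail (away from the robot), y along the rail, z up. Rail: 300 mm long (y -150 to 150), 45 high, face at x = 0, body at x 0 to 12. The lane is the bare table at x < 0. At the -y end is the dock; the lane at y -45 to 150 is open above and in front.
- dock_mouth (a point): Middle of the dock's mouth, on the table: rack x -27, y -80 mm; axes as the rack. From here the dock runs 60 mm to -y, up to an end stop across it (face at rack y -140). It is 55 mm wide, between the rail and a cheek 45 mm high, 6 thick (inner face at rack x -55). A lead-in wing flares from the cheek's mouth end out to about rack x -76, y -47.
- bar_front (a point): Middle of the underside of the first of two red bars crossing the dock, 76 mm above the table; rack x -27, y -95 mm; axes as the rack. Each bar is 10 mm wide, tops 82 mm high; the second is at rack y -130. They span rack x -61 to 12, on posts on cheek and rail, so that nothing can be lowered into the dock from above.
- dock_home (a point): Point where the middle of the salt tin (half-way up, on the axis of its round side) is when it is fully home: rack x -23, y -110 mm, 35 mm above the table. Axes as the rack.
- tin_mid (a point): Middle of the loose aluminium salt tin, blue lid, about 0.13 to 0.25 kg: upright cylinder 60 mm across, 70 high, one side cut flat 21 mm from the axis (D-shape, 51 mm across the flat; flat 43 mm wide). Point on the axis, half-way up; +x points square out of the flat, z up. Blue patch on the flat, white bar on the lid beside it. Fits the dock only with the flat facing the rail (its +x along the rack's +x).
- tin_flat (a point): Centre of the tin's flat side, 21 mm from tin_mid along its +x, half-way up.
- lighter_mid (a point): Middle of the loose black pocket lighter with a steel hood, lying on its broad side: 82 mm long (x from -42 to +40 of this point), 24 mm wide (y), 13 mm thick (z up; this point is half-way up). About 30 g. It starts lying across the lane in front of the rail.
- board: Blue plastic cutting board, fixed to the table, 180 mm (x) by 130 mm (y) by 10 mm thick. Origin: centre of its underside, on the table.
- pot: Bystander: open titanium pot, 110 mm diameter, 60 mm high, wire handle folded against its side (65 mm from the axis at most). Origin: centre of its underside.
- mug: Bystander: green mug, 76 mm diameter, 75 mm high, handle towards its +y (about 70 mm from the axis at most). Origin: centre of its underside.
- spoon_grip (a point): Bystander: stainless spoon 170 mm long lying on the table beyond the dock end of the rack, along its x. This point is on its handle.
Mind the look-alikes: they are no part of the job. Several things look just like the part that bears tin_mid: the one meant starts farthest to the robot's right.

How it is judged:
On the way, in this order (a step that is already met when the one before it is completed fails the run):
1. the lighter lies flat on the cutting board, let go (x of lighter_mid in the frame of board between -0.08 and 0.08 m and y of lighter_mid in the frame of board between -0.055 and 0.055 m and height (world z) of lighter_mid between 0.012 and 0.022 m and angle between lighter_mid's own z axis and vertical below 0.12 rad and linear speed of lighter below 0.02 m/s and contact force between the fingers and lighter below 0.2 N), for 0.2 s.
2. the tin stands on the table in the open stretch of the lane (its middle more than 30 mm short of the dock's mouth), flat facing the rail within 12 mm and 0.2 rad, let go (angle between tin_mid's own z axis and vertical below 0.06 rad and height (world z) of tin_mid between 0.031 and 0.04 m and contact force between the fingers and tin below 0.2 N and y of tin_mid in the frame of rack between -0.05 and 0.16 m and x of tin_flat in the frame of rack between -0.012 and 0.004 m and angle between the x axis of tin_mid and the x axis of rack, either way round below 0.2 rad), for 0.2 s.
At the end, for the whole second after the job is handed in: The tin stands in the dock, at rest and let go, within 4 mm of touching the end stop, flat towards the rail within 7 mm and 0.25 rad; the lighter lies flat on the cutting board (its middle at least 10 mm inside the edges); pot, mug and spoon are within 20 mm of where they began (all of step 1 and angle between tin_mid's own z axis and vertical below 0.06 rad and height (world z) of tin_mid between 0.031 and 0.04 m and contact force between the fingers and tin below 0.2 N and y of tin_mid in the frame of rack between -0.114 and -0.106 m and x of tin_flat in the frame of rack between -0.007 and 0.003 m and angle between the x axis of tin_mid and the x axis of rack, either way round below 0.25 rad and linear speed of tin below 0.01 m/s and distance of each of pot, mug, spoon_grip from where it was at the start of the episode below 0.02 m).
It fails at once if the tin is tipped by more than 0.5 rad (angle between tin_mid's own z axis and vertical above 0.5 rad).
It fails at once if the pot is moved by more than 20 mm (distance of pot from where it was at the start of the episode above 0.02 m).
It fails at once if the mug is moved by more than 20 mm (distance of mug from where it was at the start of the episode above 0.02 m).
It fails at once if the spoon is moved by more than 20 mm (distance of spoon_grip from where it was at the start of the episode above 0.02 m).
It also fails if it takes over 67 s, if anything falls off the work surface, if the arm or the gripper's body presses on something with over 40 N, if the wrist force passes 120 N, or if a joint passes its speed limit or range.

### The arm

A 7-joint arm with a two-finger parallel gripper is mounted at the origin on the work surface. World frame = base frame: x ahead of the robot, y to its left, z up, the work surface at z = 0. Lengths are in m, angles in rad, forces in N, time in s.
With the tool pointing down it reaches from about 0.35 to 0.9 m from the base axis. Payload 7.2 kg.
Tool frame: the origin (TCP) lies at the centre of the arm's flange, where the gripper is bolted on; the fingertips stand 182 mm ahead of it and the grasp point (between the pads) lies 163 mm ahead of it; x points along the fingers, y is the direction in which the jaws open and shut, and the axes are right-handed (so a half turn about x gives the same grasp; the last joint's range is limited). The gripper opens to 88 mm and grips with 3 to 60 N. Pads are 20 mm wide; open, the fingers measure 115 mm over their backs; the gripper's body (75 mm by 178 mm) begins 61 mm behind the grasp point.
Start: joints at [1.091, 0.411, -0.013, 1.596, 0.006, 1.134, -0.082], TCP at [0.25, -0.573, 0.405] pointing down, gripper open.
Joint ranges: [-2.95, 2.95], [-0.29, 1.99], [-1.47, 1.44], [0.14, 2.54], [-1.03, 4.17], [0.13, 1.85], [-2.86, 2.86]. Speed limits (rad/s): [2.39, 2.39, 3.01, 3.01, 3.14, 3.14, 3.14].

### API

Orientations are given as a rotation vector (axis times angle).
In Python, from plant import r gives the robot as it stands. Calls block until the motion is done:
- r.move_pose(position, orientation): joint-space move of the TCP to a pose.
- r.servo_line(position, rot=None, max_speed=0.15): straight line of the TCP; rot=None keeps the orientation; max_speed is the mean speed in m/s.
- r.set_joints(angles): joint-space move.
- r.command_gripper(opening): finger opening in m; the grip force is fixed at half the most; returns when the fingers have stopped.
- r.dwell(seconds).
- r.inverse_kinematics(position, orientation): joint angles nearest the present ones, or None.
- r.get_image(name): name is "scene" or "side" or "wrist"; returns (picture, depth): 420x560x3 uint8, red, green, blue; 420x560 float32, m along the optical axis (not along the pixel's ray), 0 where there is no reading.
- r.camera_info(name): a dict with "vfov" (degrees; the focal length in pixels is half the picture's height over the tangent of half this angle, whatever the lens; pixels are square), "cx", "cy" (the principal point, pixels), "R" (3x3) and "t" (3): a world point X has camera coordinates R X + t. Camera axes: x right, y down, z forward; pixel columns grow to the right and rows downward; lengths in m; the calibration is good to about 2 mm. A picture is of the moment at which its call begins: read the wrist's pose just before it. camera_info takes no time and is no camera call; for the wrist camera it gives the pose at the moment of the call.
A pose or a line that the arm cannot do raises r.PlanningError and nothing moves.
- r.finish_job(): hands the job in, once; it reports no verdict.
Trained networks look in the newest picture that a camera, given by its name, has taken for a name from the list of things; names that differ only in an ending like _2 or _b are one class to them, and where a whole thing is asked for, a point or a joint stands for the part that bears it (a point fixed in the world has none). Each returns a list of dicts, best first, with "score" (0 to 1); they miss things now and then, are a little off and sometimes report something else, mostly with a low value. They report only what shows in the picture. A call takes as long as a camera call. They do not tell look-alikes from the thing itself.
- r.masks_of(camera, label): "region" (420x560 bool, what is visible of it) and "rect" ([centre column, centre row, width, height] in pixels, round what is visible of it).
- r.spot_point(camera, label): "location" ([column, row] in pixels: a listed point, or the origin of a listed thing).
Readings, each from a call of its own:
- r.current_clock(): time.
- r.current_q(): joint angles.
- r.current_dq(): joint speeds.
- r.current_tau(): joint torques, N m.
- r.current_position(): TCP position.
- r.current_tool_rot(): TCP orientation.
- r.current_wrist_force(): force on the tool from outside, world axes, zero at the start.
- r.current_ft_torque(): the same for the moment, N m.
- r.current_grip_width(): finger opening in m.
Only numpy, scipy, OpenCV 4.12 (cv2) and the standard library are available. Lean on these libraries where they do the work, as an engineer would, in place of code of your own. Each camera call takes 0.05 s, during which the arm holds its last target. There are 200 camera calls.

## Working session

There is one attempt and no reset: what is moved stays moved. The work goes in short steps, each a Python script; the robot and the scene stay as the last script left them, time stands still between calls to the robot, and variables do not carry over. Pictures are saved under pics/ and viewed, about 8 in all and at most 12, crops included, and the job is handed in when it is done.

```bash
ls; mkdir -p pics; cat > h.py <<'E'
import numpy as np, cv2
from scipy.spatial.transform import Rotation as Rn
from plant import r
def cam(name):
    c=r.camera_info(name); img,d=r.get_image(name)
    return img,d,c
def xyz(d,c):
    f=210/np.tan(np.radians(c['vfov'])/2)
    v,u=np.mgrid[0:420,0:560]
    P=np.stack([(u-c['cx'])/f*d,(v-c['cy'])/f*d,d],-1)
    W=(P-np.array(c['t']))@np.array(c['R'])
    W[d<=0]=np.nan
    return W
def ray(uv,z,c):
    f=210/np.tan(np.radians(c['vfov'])/2)
    R=np.array(c['R']);o=-R.T@np.array(c['t'])
    k=R.T@np.array([(uv[0]-c['cx'])/f,(uv[1]-c['cy'])/f,1])
    return o+k*(z-o[2])/k[2]
def save(img,n): cv2.imwrite('pics/'+n,cv2.cvtColor(img,cv2.COLOR_RGB2BGR))
E
python3 - <<'E'
from h import *
for n in ['scene','side']:
    img,d,c=cam(n); save(img,n+'0.png'); np.savez(n+'0.npz',img=img,d=d)
    W=xyz(d,c); print(n,c['vfov'],-np.array(c['R']).T@np.array(c['t']))
    for l in ['rack','dock_mouth','dock_home','tin_mid','tin_flat','lighter_mid','board','pot','mug','spoon_grip']:
        for s in r.spot_point(n,l)[:4]:
            u,v=s['location']; i,j=int(np.clip(round(v),0,419)),int(np.clip(round(u),0,559))
            z={'tin_mid':.035,'tin_flat':.035,'dock_home':.035,'lighter_mid':.0065}.get(l,0)
            print(l,round(s['score'],2),np.round([u,v]),'surf',W[i,j].round(3),'ray',ray((u,v),z,c).round(3))
print(r.current_clock(),r.current_tool_rot(),r.current_position())
E
```

```text
pics
scene 49.141689452047444 [ 1.07153165 -0.46035386  0.84560598]
rack 0.68 [303. 280.] surf [ 0.681 -0.028  0.021] ray [ 0.67  -0.017  0.   ]
rack 0.35 [265. 292.] surf [ 0.642 -0.103  0.   ] ray [ 0.641 -0.102  0.   ]
rack 0.32 [161. 322.] surf [ 0.573 -0.317  0.019] ray [ 0.561 -0.314  0.   ]
dock_mouth 0.72 [267. 291.] surf [ 0.641 -0.096 -0.003] ray [ 0.642 -0.097  0.   ]
dock_mouth 0.38 [144. 276.] surf [ 0.476 -0.295  0.052] ray [ 0.437 -0.282  0.   ]
dock_home 0.67 [258. 292.] surf [ 0.674 -0.147  0.08 ] ray [ 0.65  -0.128  0.035]
tin_mid 0.87 [350. 302.] surf [ 0.802 -0.018  0.071] ray [0.789 0.001 0.035]
tin_mid 0.73 [282. 144.] surf [0.328 0.217 0.055] ray [0.309 0.233 0.035]
tin_mid 0.72 [313. 133.] surf [0.341 0.322 0.051] ray [0.327 0.337 0.035]
tin_mid 0.69 [211. 228.] surf [ 0.46  -0.112  0.059] ray [ 0.443 -0.102  0.035]
tin_flat 0.89 [197. 229.] surf [ 0.395 -0.115 -0.   ] ray [ 0.423 -0.13   0.035]
tin_flat 0.82 [279. 140.] surf [0.318 0.214 0.064] ray [0.29  0.239 0.035]
tin_flat 0.66 [316. 132.] surf [0.348 0.327 0.055] ray [0.328 0.346 0.035]
tin_flat 0.61 [34
[... 953 characters left out ...]
.24  0.035]
tin_flat 0.94 [326. 364.] surf [0.306 0.359 0.046] ray [0.308 0.349 0.035]
tin_flat 0.83 [199. 194.] surf [0.762 0.014 0.065] ray [ 0.787 -0.022  0.035]
tin_flat 0.67 [360. 324.] surf [0.28  0.231 0.03 ] ray [0.28  0.237 0.035]
lighter_mid 0.5 [250. 237.] surf [0.603 0.055 0.01 ] ray [0.604 0.051 0.006]
board 0.75 [237. 323.] surf [0.509 0.308 0.009] ray [0.512 0.302 0.   ]
pot 0.68 [312. 269.] surf [0.413 0.145 0.053] ray [ 0.43   0.091 -0.   ]
mug 0.87 [351. 185.] surf [ 0.443 -0.242  0.023] ray [ 0.452 -0.279  0.   ]
spoon_grip 0.68 [319. 169.] surf [ 0.556 -0.301  0.012] ray [ 0.562 -0.322  0.   ]
1.1 [ 1.99465429  0.41665963 -1.99457674] [ 0.25016878 -0.57274273  0.40465007]
```

```bash
python3 - <<'E'
import cv2,numpy as np
a=cv2.imread('pics/scene0.png');cv2.imwrite('pics/s0.png',cv2.resize(a[80:380,60:460],(800,600)))
E
```

```text
(no output)
```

View pics/s0.png

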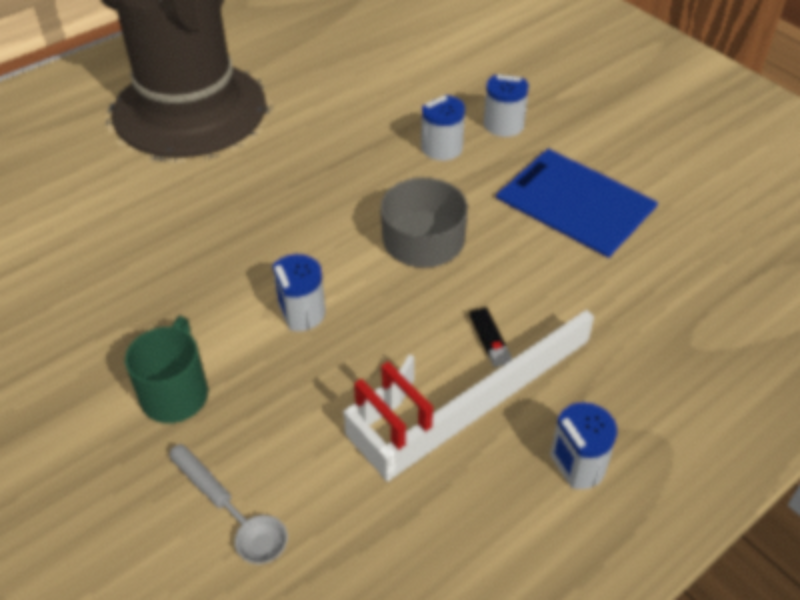

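```bash
cat > m.py <<'E'
from h import *
def rect(P):
    b=cv2.minAreaRect((P[:,:2]*1000).astype(np.float32)); return [np.round(x,1) for x in b]
def tin(W,img,guess):
    near=(np.hypot(W[...,0]-guess[0],W[...,1]-guess[1])<.05)&(W[...,2]>.064)&(W[...,2]<.078)
    I=img.astype(int); 
    P=W[near][:,:2]; C=I[near]; white=C[:,0]>130
    (ccx,ccy),rad=cv2.minEnclosingCircle((P*1000).astype(np.float32))
    w=P[white]; wc=np.median(w,0) if len(w) else None
    return P.mean(0),np.array([ccx,ccy])/1000,rad,wc,near.sum(),(rect(w) if len(w)>4 else None)
E
python3 - <<'E'
from m import *
for n in ['scene','side']:
    z=np.load(n+'0.npz');img,d=z['img'],z['d'];c=r.camera_info(n);W=xyz(d,c);I=img.astype(int)
    X,Y,Z=np.moveaxis(W,-1,0)
    tab=(np.abs(Z)<.008); print(n,'table z',np.median(Z[tab]))
    white=(I.min(-1)>150)&(np.ptp(I,axis=-1)<40)
    top=white&(Z>.038)&(Z<.05)&(X>.5)&(X<.8)&(np.abs(Y)<.3)
    P=W[top]; print('rail top rect',len(P),rect(P))
    bl=(I[...,2]>90)&(I[...,2]-I[...,0]>60)&(Z<.02)&(Y>.15)&(X>.4)
    print('board',bl.sum(),rect(W[bl]))
    dark=(I.max(-1)<60)&(Z<.02)&(np.hypot(X-.61,Y-.045)<.06)
    print('lighter dark',dark.sum(),rect(W[dark]))
    lz=(Z>.005)&(Z<.02)&(np.hypot(X-.61,Y-.045)<.055)
    print('lighter z',lz.sum(),rect(W[lz]))
    print('tin',tin(W,img,(.443,-.102)))
    red=(I[...,0]>120)&(I[...,1]<60)&(Z>.06); print('bars',rect(W[red]))
E
```

```text
scene table z -0.0007303416655358216
rail top rect 886 [array([639. , -14.9]), array([300.7,  87.8]), np.float64(89.0)]
board 2066 [array([509.8, 297. ]), array([177.7, 132.4]), np.float64(10.8)]
lighter dark 175 [array([598.5,  47.5]), array([20.7, 60.6]), np.float64(68.1)]
lighter z 302 [array([608.5,  46. ]), array([25. , 86.1]), np.float64(68.6)]
tin (array([ 0.43465272, -0.10031974]), array([ 0.43308081, -0.10092084]), 31.523038864135742, array([ 0.42827966, -0.118196  ]), np.int64(388), [array([ 422.1, -103.2]), array([27.5, 53.9]), np.float64(20.0)])
bars [array([ 643.7, -128.1]), array([44.5, 74. ]), np.float64(88.6)]
side table z -0.0014715443385235594
rail top rect 295 [array([639.5, -12.8]), array([298.4,  86.8]), np.float64(89.5)]
board 4309 [array([508.3, 301.9]), array([179.8, 133.7]), np.float64(11.3)]
lighter dark 210 [array([599.5,  52.3]), array([26.2, 65.7]), np.float64(70.8)]
lighter z 252 [array([607.7,  49.1]), array([27.3, 84.3]), np.float64(67.3)]
tin (array([ 0.43125748, -0.09519158]), array([ 0.43423529, -0.09677338]), 32.808414459228516, array([ 0.42765078, -0.11603196]), np.int64(279), [array([ 427.2, -115.1]), array([ 9.8, 30.4]), np.float64(69.6)])
bars [array([ 642.6, -125.1]), array([72.7, 50.2]), np.float64(0.2)]
```

```bash
cat >> h.py <<'E'
def rot(deg):
    c,s=np.cos(np.radians(deg)),np.sin(np.radians(deg))
    return Rn.from_matrix(np.array([[0,c,s],[0,s,-c],[-1,0,0]])).as_rotvec()
def ik(x,y,z,deg):
    q=r.inverse_kinematics([x,y,z],rot(deg)); return None if q is None else np.round(q,2)
E
python3 - <<'E'
from h import *
M=Rn.from_rotvec(r.current_tool_rot()).as_matrix(); print(np.degrees(np.arctan2(M[1,1],M[0,1])))
for nm,x,y,z,a in [('lighter',.608,.0475,.184,68),('board',.51,.3,.195,68),('board',.51,.3,.195,101),('tin',.434,-.099,.203,-20),('place',.648,.035,.205,89),('push',.648,-.06,.2,89),('pushx',.648,-.06,.2,0)]:
    print(nm,a,ik(x,y,z,a),ik(x,y,z,a+180))
r.move_pose([.608,.0475,.36],rot(68))
img,d,c=cam('wrist'); save(img,'w1.png'); np.savez('w1.npz',img=img,d=d,R=c['R'],t=c['t'])
print(-np.array(c['R']).T@np.array(c['t']),r.current_clock(),r.current_q())
from m import *
W=xyz(d,c);I=img.astype(int);X,Y,Z=np.moveaxis(W,-1,0)
white=(I.min(-1)>150)&(np.ptp(I,axis=-1)<40)&(Z>.035)&(Z<.055)
print('rail',white.sum(),rect(W[white]))
lz=(Z>.006)&(Z<.02)&(np.hypot(X-.608,Y-.047)<.055)
print('lighter',lz.sum(),rect(W[lz]))
E
```

```text
-66.40282515740272
lighter 68 [ 0.42  0.82 -0.85  1.77  0.76  0.92  0.42] [-0.02  0.65 -0.19  1.8   0.18  0.71 -2.26]
board 68 [ 0.05  0.84 -0.97  1.81  0.84  0.97 -0.1 ] [-1.05  0.69  0.61  1.88 -0.56  0.75 -2.07]
board 101 [ 0.07  0.87 -1.02  1.8   0.88  1.    0.45] [-0.22  0.68 -0.55  1.82  0.48  0.78 -2.4 ]
tin -20 [ 0.46  0.45 -0.41  2.18  0.33  0.57 -0.55] [ 1.04  0.81 -1.24  2.15  0.99  0.96  2.  ]
place 89 [ 0.41  0.83 -0.83  1.66  0.71  0.98  0.88] [ 0.03  0.68 -0.22  1.69  0.19  0.8  -1.87]
push 89 [ 0.48  0.79 -0.69  1.66  0.6   0.92  1.1 ] [ 0.13  0.68 -0.16  1.69  0.14  0.79 -1.68]
pushx 0 [ 0.41  0.75 -0.58  1.66  0.51  0.88 -0.38] [-0.61  0.95  1.03  1.74 -0.94  1.04 -2.37]
[0.53124387 0.07787291 0.33946458] 3.6917 [ 0.4356916   0.57108065 -0.85487663  1.64480581  0.46552428  1.14208286
  0.64566096]
rail 3667 [array([640.7, -44.9]), array([326.1, 195.5]), np.float64(47.5)]
lighter 2135 [array([609.6,  47.6]), array([24. , 82.1]), np.float64(68.5)]
```

View pics/w1.png

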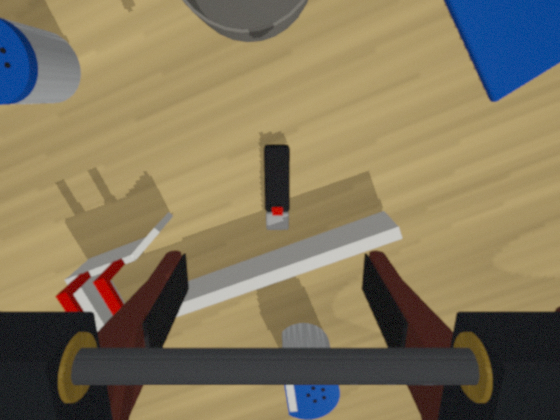

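```bash
python3 - <<'E'
from m import *
z=np.load('w1.npz');c=r.camera_info('wrist')
W=xyz(z['d'],c);X,Y,Z=np.moveaxis(W,-1,0);I=z['img'].astype(int)
w=(I.min(-1)>130)&(Z>.038)&(Z<.052)&(Y>-.06)&(Y<.15)&(X>.64)&(X<.7)
print('rail',w.sum(),rect(W[w]),'z',np.median(Z[w]),'table',np.median(Z[np.abs(Z)<.01]))
a=68.5
r.command_gripper(.05)
r.servo_line([.6095,.0475,.1845],rot(a),.2); r.command_gripper(0.0); print('width',r.current_grip_width(),r.current_position(),r.current_wrist_force())
r.servo_line([.6095,.0475,.30],None,.25); print('width',r.current_grip_width())
r.move_pose([.509,.300,.26],rot(a)); print('width',r.current_grip_width())
r.servo_line([.509,.300,.1955],None,.15)
r.command_gripper(.05); r.dwell(.2)
r.servo_line([.509,.300,.30],None,.25)
print(r.current_clock())
img,d,c=cam('scene')
W=xyz(d,c);X,Y,Z=np.moveaxis(W,-1,0);I=img.astype(int)
k=(I.max(-1)<60)&(Z<.03)&(np.hypot(X-.509,Y-.3)<.07);print(k.sum(),rect(W[k]),np.median(Z[k]));save(img[80:300,250:470],'s2.png')
E
```

```text
rail 3058 [array([677.4,  38.3]), array([196.7,  13.6]), np.float64(89.2)] z 0.044554661840181836 table -0.00033271703949697986
width 0.023696564884069043 [0.60960752 0.04746703 0.18477051] [ 0.89722712 -0.73319727  2.3035154 ]
width 0.02381875277959693
width 0.023187471258047706
9.625
133 [array([500.7, 297.7]), array([21.4, 59.4]), np.float64(67.5)] 0.020280385454694193
```

```bash
python3 - <<'E'
from m import *
r.command_gripper(.085)
r.move_pose([.45,-.10,.36],rot(-20)); print(r.current_q().round(2),r.current_clock())
img,d,c=cam('wrist'); save(img,'w3.png'); W=xyz(d,c)
print(tin(W,img,(.434,-.099)))
for l,z in [('tin_mid',.035),('tin_flat',.035)]:
    for s in r.spot_point('wrist',l)[:3]: print(l,s['score'],s['location'],ray(s['location'],z,c).round(4))
E
```

```text
[ 0.62  0.23 -0.58  2.    0.16  0.95 -0.39] 11.9083
(array([ 0.43465726, -0.09656898]), array([ 0.43336343, -0.0999635 ]), 30.221115112304688, array([ 0.42932698, -0.11596906]), np.int64(3970), [array([ 424.6, -114.9]), array([ 9. , 43.5]), np.float64(73.4)])
```

View pics/w3.png

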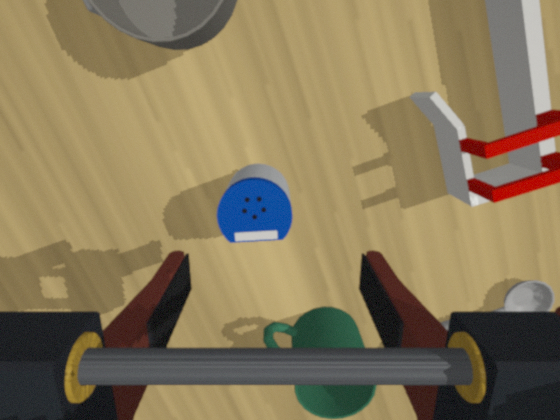

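View pics/s2.png

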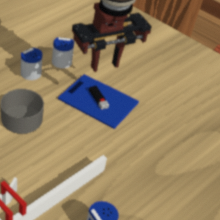

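```bash
python3 - <<'E'
from m import *
img,d,c=cam('wrist'); W=xyz(d,c);I=img.astype(int)
lid=(np.hypot(W[...,0]-.4334,W[...,1]+.1)<.033)&(W[...,2]>.066)&(W[...,2]<.075)
wh=lid&(I.min(-1)>170)
n,lab,st,ce=cv2.connectedComponentsWithStats(wh.astype(np.uint8)); k=1+np.argmax(st[1:,4]); 
P=W[lab==k]; print(st[k],rect(P),P.mean(0))
b=rect(P); a=b[2] if b[1][0]>b[1][1] else b[2]-90   # long axis of bar = jaw axis
a=(a+90)%180-90; v=P.mean(0)[:2]-[.4334,-.1]; print('jaw',a,'flat dir by bar centre',np.degrees(np.arctan2(v[1],v[0])))
assert abs(a+16)<10
x,y=.4334,-.1000
r.servo_line([x,y,.29],rot(a),.25); r.servo_line([x,y,.203],None,.15)
r.command_gripper(0.0); print('width',r.current_grip_width(),r.current_position(),r.current_wrist_force(),r.current_clock())
open('a.txt','w').write(str(a))
E
```

```text
[235 231  42  10 317] [array([ 428.9, -115.4]), array([ 7. , 33.2]), np.float64(73.8)] [ 0.4289704  -0.11550125  0.0701512 ]
jaw -16.200000000000003 flat dir by bar centre -105.9476898125176
width 0.05949622878145587 [ 0.43345801 -0.10010304  0.20343044] [-1.69836502  0.24410445  6.84935768] 13.8
```

```bash
python3 - <<'E'
from m import *
a=float(open('a.txt').read()); b=89.2; x,y=.640,.036
r.servo_line([.4334,-.1,.30],None,.2); print(r.current_grip_width())
r.move_pose([x,y,.30],rot(b)); print(r.current_q().round(2),r.current_grip_width(),r.current_clock())
r.servo_line([x,y,.2040],None,.12); r.dwell(.2)
f0=r.current_wrist_force(); print(f0,r.current_position())
while x<.6535:
    x+=.001; r.servo_line([x,y,.2040],None,.02); f=r.current_wrist_force()-f0
    if abs(f[0])>5: break
print(x,f.round(2),r.current_position(),r.current_clock())
img,d,c=cam('scene'); save(cv2.resize(img[180:360,180:420],(800,600)),'s4.png')
E
```

```text
0.05965277352241343
[ 0.47  0.72 -0.92  1.62  0.63  1.12  0.94] 0.059508140836660534 15.6333
[ 0.6370765   0.11720381 -2.05000258] [0.64010087 0.03600402 0.20409496]
0.65 [-5.07  0.25  3.05] [0.64959445 0.03607837 0.20390888] 19.2833
```

View pics/s4.png

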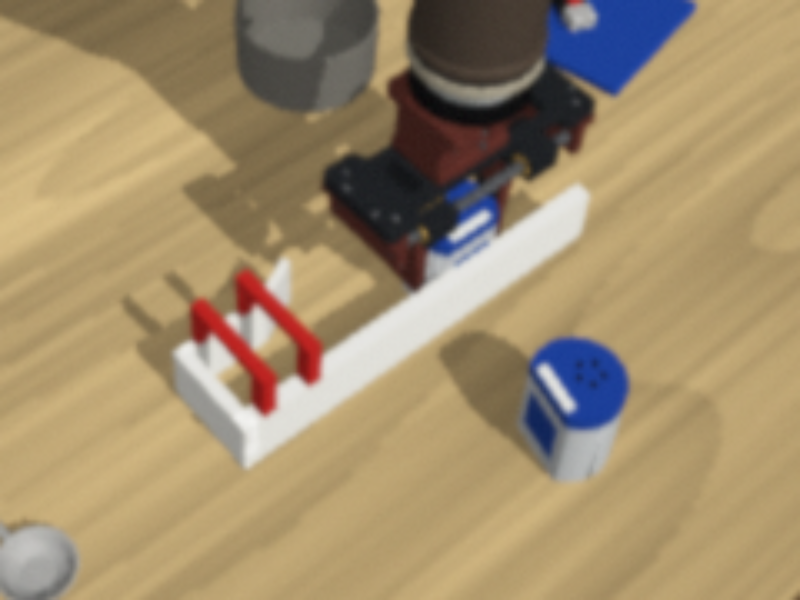

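```bash
cat >> h.py <<'E'
O=np.array([.6707,-.014]);YAW=-.8
def rk(x,y):
    c,s=np.cos(np.radians(YAW)),np.sin(np.radians(YAW)); return O+[c*x-s*y,s*x+c*y]
def look(img,d,c,g):
    from m import tin
    W=xyz(d,c); t=tin(W,img,g); c,s=np.cos(np.radians(YAW)),np.sin(np.radians(YAW)); v=t[1]-O
    return np.array([c*v[0]+s*v[1],-s*v[0]+c*v[1]]).round(4),t[2:5]
E
python3 - <<'E'
from h import *
r.command_gripper(.085); r.dwell(.3)
p=r.current_position(); r.servo_line([p[0],p[1],.285],None,.2)
img,d,c=cam('scene'); print('scene tin rack xy',look(img,d,c,(.65,.036)))
img,d,c=cam('wrist'); print('wrist tin',look(img,d,c,(.65,.036)))
save(img,'w5.png'); print(r.current_clock())
E
```

```text
scene tin rack xy (array([-0.0237,  0.0474]), (31.130023956298828, array([0.66522744, 0.03678571]), np.int64(410)))
wrist tin (array([-0.0211,  0.0495]), (30.17767906188965, array([0.66642552, 0.03594448]), np.int64(7161)))
20.8917
```

View pics/w5.png

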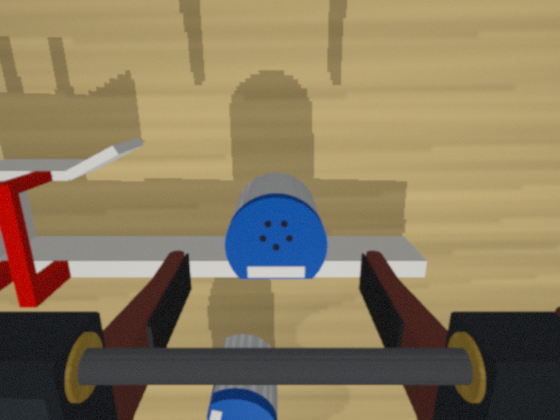

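```bash
python3 - <<'E'
from h import *
Z=.200; X=-.0215
g=lambda y,z=Z,v=.15: r.servo_line([*rk(X,y),z],rot(90+YAW),v)
g(.125,.285,.2); r.command_gripper(0.0); g(.125,Z,.2); r.dwell(.1)
f0=r.current_wrist_force(); y=.095
g(y,Z,.1)
while y>-.055:
    y-=.0075; g(y,Z,.06); f=r.current_wrist_force()-f0
    print(round(y,4),f.round(1))
    if abs(f).max()>12: print('high force'); break
print(r.current_clock())
E
```

```text
0.0875 [-2.1  5.1  3.8]
0.08 [-1.   3.4  2.3]
0.0725 [0.1 1.8 1.7]
0.065 [-0.5  2.6  0.6]
0.0575 [-0.   1.4 -0.2]
0.05 [-1.   0.6 -0.9]
0.0425 [-0.8  0.7 -1.7]
0.035 [-1.4  0.7 -1.2]
0.0275 [-1.3  0.7 -1.4]
0.02 [-1.   1.5 -2.3]
0.0125 [-0.6 -1.  -1. ]
0.005 [-1.1  0.4 -1.4]
-0.0025 [-1.2  0.4 -0.5]
-0.01 [-0.8  1.5 -0.5]
-0.0175 [-0.8  0.3 -0.8]
-0.025 [-0.9  0.6 -2.2]
-0.0325 [-0.5  0.  -2. ]
-0.04 [-0.3  1.1 -1.1]
-0.0475 [-1.   0.3 -1.2]
-0.055 [-0.7  1.4 -0.6]
29.35
```

```bash
python3 - <<'E'
from h import *
Z=.200; X=-.0215
g=lambda y,z=Z,v=.15: r.servo_line([*rk(X,y),z],None,v)
f0=r.current_wrist_force(); y=-.055
img,d,c=cam('scene'); print(look(img,d,c,rk(X,-.098)))
while y>-.074:
    y-=.001; g(y,Z,.02); f=r.current_wrist_force()-f0
    print(round(y,4),f.round(1))
    if f[1]>8: break
r.dwell(.2); print(r.current_position(),r.current_wrist_force()-f0,r.current_clock())
img,d,c=cam('scene'); print(look(img,d,c,rk(X,-.11))); save(cv2.resize(img[210:360,200:400],(800,600)),'s6.png')
E
```

```text
(array([-0.0216, -0.1089]), (41.959022521972656, array([ 0.67508213, -0.12169856]), np.int64(171)))
-0.056 [-0.2 -1.1 -0.3]
-0.057 [0.9 0.9 0.4]
-0.058 [-0.4  0.9  0.7]
-0.059 [1.  1.2 1.7]
-0.06 [-0.2  1.   1.2]
-0.061 [0.2 2.  1.3]
-0.062 [-0.7  1.5  2.8]
-0.063 [0.5 1.4 3.7]
-0.064 [0.2 1.6 2.4]
-0.065 [0.5 1.4 2.1]
-0.066 [0.6 1.2 1.9]
-0.067 [-0.1  1.8  2.8]
-0.068 [-0.3  1.9  3.3]
-0.069 [-0.   3.7  3.3]
-0.07 [0.7 5.6 3.1]
-0.071 [0.5 7.1 3. ]
-0.072 [-0.3  9.4  2.2]
[ 0.64825505 -0.08311145  0.20031158] [-0.10565876  9.19629556  4.06719584] 33.85
(array([-0.016 , -0.1142]), (34.86943817138672, array([ 0.66731363, -0.12377223]), np.int64(166)))
```

View pics/s6.png

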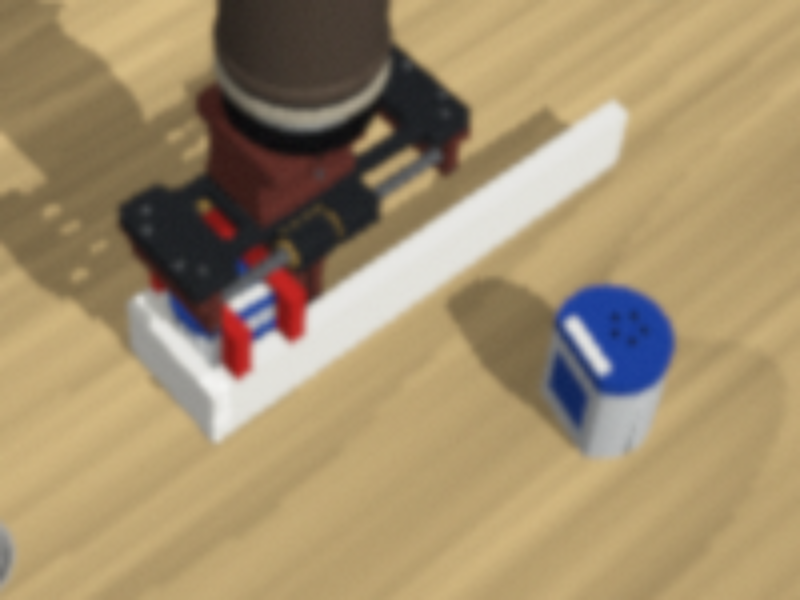

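```bash
python3 - <<'E'
from h import *
X=-.0215
r.servo_line([*rk(X,-.02),.2],None,.08); r.servo_line([*rk(X,.02),.32],None,.2)
r.move_pose([.5,.0,.42],rot(90)); r.dwell(.3)
for n in ['scene','side']:
    img,d,c=cam(n); print(n,look(img,d,c,rk(X,-.11)))
    W=xyz(d,c);I=img.astype(int);rd=(I[...,0]>120)&(I[...,1]<60)&(W[...,2]>.06)
    if n=='scene': save(cv2.resize(img[60:360,100:500],(800,600)),'s7.png'); 
    for l,z in [('tin_mid',.035),('pot',0),('mug',0),('spoon_grip',0),('lighter_mid',.0165),('dock_home',.035)]:
        for s in r.spot_point(n,l)[:4]: print(l,round(s['score'],2),ray(s['location'],z,c).round(3))
print(r.current_clock())
E
```

```text
scene (array([-0.026 , -0.1138]), (42.90016555786133, array([ 0.6617707 , -0.12085732]), np.int64(412)))
tin_mid 0.93 [0.3   0.241 0.035]
tin_mid 0.88 [ 0.642 -0.123  0.035]
tin_mid 0.85 [0.793 0.005 0.035]
tin_mid 0.67 [0.312 0.36  0.035]
pot 0.76 [0.427 0.09  0.   ]
mug 0.8 [ 0.436 -0.282  0.   ]
spoon_grip 0.77 [ 0.555 -0.316  0.   ]
side (array([-0.0279, -0.1113]), (42.95625305175781, array([ 0.6574038 , -0.13478653]), np.int64(264)))
tin_mid 0.92 [0.784 0.004 0.035]
tin_mid 0.7 [ 0.651 -0.128  0.035]
tin_mid 0.59 [0.319 0.342 0.035]
pot 0.89 [0.437 0.092 0.   ]
pot 0.56 [0.503 0.305 0.   ]
mug 0.78 [ 0.453 -0.275  0.   ]
spoon_grip 0.8 [ 0.574 -0.325  0.   ]
lighter_mid 0.78 [0.507 0.302 0.016]
dock_home 0.69 [ 0.642 -0.111  0.035]
37.2333
```

View pics/s7.png

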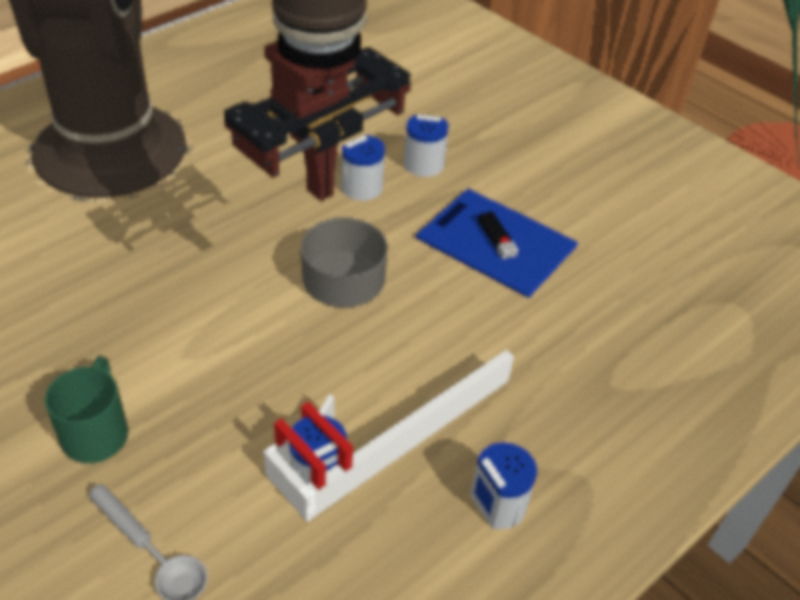

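```bash
python3 - <<'E'
from m import *
r.move_pose([*rk(-.0215,-.11),.33],rot(89.2)); r.dwell(.2)
img,d,c=cam('wrist'); save(img[60:340,100:460],'w8.png'); W=xyz(d,c);I=img.astype(int)
X,Y,Z=np.moveaxis(W,-1,0); cs,s=np.cos(np.radians(YAW)),np.sin(np.radians(YAW))
rx=cs*(X-O[0])+s*(Y-O[1]); ry=-s*(X-O[0])+cs*(Y-O[1])
wh=(I.min(-1)>110)&(np.ptp(I,axis=-1)<40)
q=lambda a:np.percentile(a,[1,50,99]).round(4)
k=wh&(Z>.038)&(Z<.05)&(rx>-.045)&(rx<-.01)&(ry<-.12); print('stop top ry',k.sum(),q(ry[k]))
k=wh&(Z>.038)&(Z<.05)&(ry>-.08)&(ry<.0)&(rx>-.01); print('rail top rx',k.sum(),q(rx[k]))
k=(I[...,2]-I[...,0]>50)&(np.abs(Z-.07)<.005)&(np.hypot(rx+.022,ry+.11)<.045); print('lid rx',q(rx[k]),'ry',q(ry[k]),k.sum(),q(Z[k]))
m=k&(abs(rx+.022)<.008); print('lid mid ry',q(ry[m]))
kw=wh&(np.abs(Z-.07)<.004)&(np.hypot(rx+.022,ry+.11)<.035); print('bar',rect(W[kw]))
print(r.current_clock())
E
```

```text
stop top ry 599 [-0.1495 -0.1441 -0.1395]
rail top rx 1610 [-0.0002  0.0048  0.0117]
lid rx [-0.0539 -0.0314 -0.006 ] ry [-0.124  -0.1067 -0.0772] 2679 [0.067  0.0696 0.0711]
lid mid ry [-0.1237 -0.1066 -0.0766]
bar [array([ 661.6, -119.9]), array([38.5,  8.9]), np.float64(79.1)]
38.3417
```

View pics/w8.png

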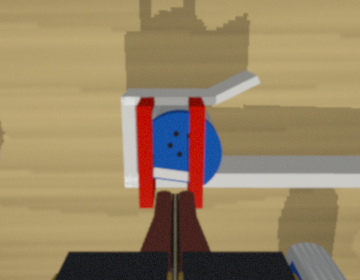

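```bash
cat > chk.py <<'E'
from m import *
def chk():
    img,d,c=cam('wrist'); W=xyz(d,c);I=img.astype(int); X,Y,Z=np.moveaxis(W,-1,0); cs,s=np.cos(np.radians(YAW)),np.sin(np.radians(YAW))
    rx=cs*(X-O[0])+s*(Y-O[1]); ry=-s*(X-O[0])+cs*(Y-O[1])
    k=(np.abs(Z-.07)<.003)&(np.hypot(rx+.022,ry+.11)<.04)&(I[...,2]-I[...,0]>50)
    rows=[(rx[i][k[i]].mean(),ry[i][k[i]].max()) for i in range(420) if k[i].sum()>8]
    P=np.array([p for p in rows if p[1]>-.09 and p[0]<-.008])
    from scipy.optimize import least_squares
    f=least_squares(lambda v:np.hypot(P[:,0]-v[0],P[:,1]-v[1])-.03,[-.022,-.11],loss='soft_l1',f_scale=.001).x
    kw=(I.min(-1)>170)&(np.abs(Z-.07)<.003)&(np.hypot(rx+.022,ry+.11)<.025)
    b=cv2.minAreaRect((np.c_[rx[kw],ry[kw]]*1000).astype(np.float32))
    print('axis fit',f.round(4),'lid bar (rack frame)',np.round(b[0],1),np.round(b[1],1),round(b[2],1),kw.sum(),'t',r.current_clock())
E
python3 - <<'E'
from chk import *
chk()
rv=rot(90+YAW); X=-.023
r.servo_line([*rk(X,-.02),.32],rv,.2); r.servo_line([*rk(X,-.02),.2],rv,.15)
r.servo_line([*rk(X,-.055),.2],rv,.08); f0=r.current_wrist_force(); y=-.061
while y>-.0765:
    y-=.0015; r.servo_line([*rk(X,y),.2],rv,.02); f=r.current_wrist_force()-f0
    if f[1]>12: break
print(y,f.round(1),r.current_position())
r.servo_line([*rk(X-.004,y),.2],rv,.02); print((r.current_wrist_force()-f0).round(1))
r.servo_line([*rk(X-.004,-.02),.2],rv,.06); r.servo_line([*rk(X,-.02),.33],rv,.2)
r.servo_line([*rk(X,-.11),.33],rv,.2); r.dwell(.2); chk()
E
```

```text
axis fit [-0.0247 -0.1063] lid bar (rack frame) [  -9.2 -112.2] [24.6  7. ] 81.9 294 t 38.3917
-0.07300000000000001 [ 0.6 12.   4.4] [ 0.64686231 -0.08335816  0.20058254]
[ 5.1 12.2  0.9]
axis fit [-0.025  -0.1063] lid bar (rack frame) [  -9.2 -112. ] [24.3  7.4] 81.9 296 t 45.8333
```

```bash
python3 - <<'E'
from chk import *
r.servo_line([*rk(-.03,-.165),.30],rot(90+YAW),.2); r.dwell(.2)
img,d,c=cam('wrist'); np.savez('w9.npz',img=img,d=d); save(cv2.resize(img[120:320,200:440],(720,600),interpolation=cv2.INTER_CUBIC),'w9.png')
f=210/np.tan(np.radians(c['vfov'])/2); R=np.array(c['R']);t=np.array(c['t'])
def px(x,y,z):
    p=R@np.array([*rk(x,y),z])+t; return np.round([(c['cx']+f*p[0]/p[2]-200)*3,(c['cy']+f*p[1]/p[2]-120)*3])
for a in (-.1063,-.110): print('lid -y edge',px(-.024,a-.03,.07),'+y edge',px(-.024,a+.03,.07),'cheek edge',px(-.054,a,.07))
print('stop inner top corner',px(-.027,-.14,.045),'bar2 edges',px(-.027,-.135,.082),px(-.027,-.125,.082),'bar1',px(-.027,-.1,.082),px(-.027,-.09,.082),r.current_clock())
E
```

```text
lid -y edge [352. 365.] +y edge [637. 366.] cheek edge [506. 229.]
lid -y edge [335. 365.] +y edge [619. 366.] cheek edge [488. 229.]
stop inner top corner [325. 311.] bar2 edges [366. 375.] [416. 375.] bar1 [542. 375.] [592. 375.] 46.55
```

View pics/w9.png

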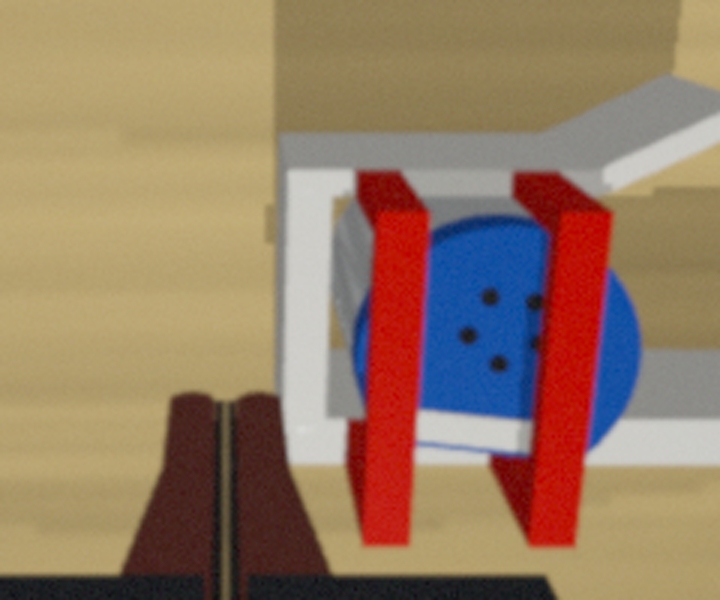

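```bash
python3 - <<'E'
from chk import *
rv=rot(YAW); X=-.024; Z=.194
r.servo_line([*rk(X,-.02),.33],rot(90+YAW),.3)
r.move_pose([*rk(X,-.02),.30],rv); r.servo_line([*rk(X,-.02),Z],rv,.2); r.dwell(.1)
r.servo_line([*rk(X,-.058),Z],rv,.1); f0=r.current_wrist_force(); y=-.060
while y>-.0745:
    y-=.001; r.servo_line([*rk(X,y),Z],rv,.02); f=r.current_wrist_force()-f0
    print(round(y,4),f.round(1),round(r.current_position()[1]-O[1],4))
    if f[1]>14: break
print(r.current_clock())
r.servo_line([*rk(X,-.03),Z],rv,.1); r.servo_line([*rk(X,-.03),.30],rv,.25)
r.move_pose([*rk(-.03,-.165),.30],rot(90+YAW)); r.dwell(.1)
chk()
img,d,c=cam('wrist'); save(cv2.resize(img[120:320,200:440],(720,600),interpolation=cv2.INTER_CUBIC),'w10.png')
E
```

```text
-0.061 [ 0.8 -0.4 -1.2] -0.0603
-0.062 [ 0.9  0.5 -1. ] -0.0615
-0.063 [ 0.9 -0.8 -2. ] -0.0628
-0.064 [ 0.4 -1.4 -1.7] -0.0638
-0.065 [ 0.5 -0.  -1.1] -0.0645
-0.066 [ 1.6  0.4 -0.9] -0.0655
-0.067 [ 0.8  0.2 -0.6] -0.0667
-0.068 [ 0.9  1.2 -1.4] -0.0678
-0.069 [ 0.9  2.5 -0.1] -0.068
-0.07 [ 0.9  5.9 -0.1] -0.0683
-0.071 [0.7 7.4 0.8] -0.0685
-0.072 [ 0.8  9.3 -0.4] -0.0687
-0.073 [ 0.5 11.1  0.6] -0.0689
-0.074 [-0.1 13.8  1.4] -0.069
-0.075 [-0.2 15.2  1.5] -0.0693
53.575
axis fit [-0.0249 -0.1098] lid bar (rack frame) [  -8.9 -110.9] [21.9  7.4] 84.1 329 t 56.325
```

View pics/w10.png

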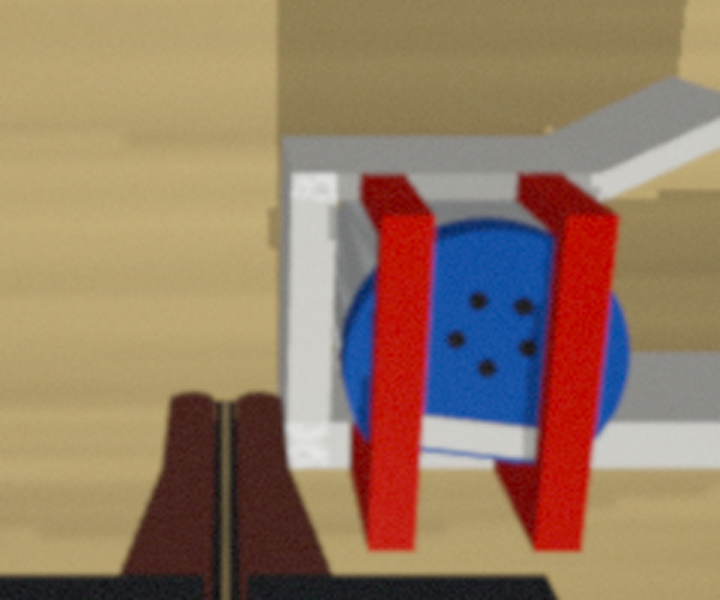

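```bash
python3 -c "
from h import *
r.finish_job(); print(r.current_clock())"
```

```text
the job is handed in; nothing more can be done
the job is handed in; nothing more can be done
```

The job is handed in and, by my last measurements, everything was in tolerance. No verdict was reported. The last clock reading before handing in was 56.3 s of the 67 s.

- **Lighter:** I moved it onto the blue board first. The side camera later placed it within a few millimetres of the board's centre, and the pictures show it lying there. I judged it flat only from those pictures and one rough depth reading.
- **Tin:** I stood it in the open stretch with its flat against the rail, let go, and pushed it under the bars.
    - **First push:** the tin came to rest about 3 mm short, at rack y -106.3 mm (limit -106), though the push force had read as contact with the stop. The likely cause is that the tapered backs of the fingers pushed high and tilted the tin. A harder push the same way did not move it.
    - **Second push:** I pushed again with the gripper turned a quarter turn and the fingers low, until the stop resisted firmly at about 15 N.
- **Final tin position:** its axis is at rack (-24.9, -109.8) mm against a home of (-23, -110). The flat is about 4 mm off the rail (limit 7) and the yaw is about -6° (limit 14°). Of these, the flat distance has the smallest margin, about 3 mm.
- **Pot, mug and spoon:** they were last checked after the first push. Each detection was within about 15 mm of its first one. That matches the detectors' scatter, and the arm never touched them.

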